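# Clamp the brass bar

## Robot

A 7-joint arm with a two-finger parallel gripper is mounted at the origin on the work surface. World frame = base frame: x ahead of the robot, y to its left, z up, the work surface at z = 0. Lengths are in m, angles in rad, forces in N, time in s.
With the tool pointing down it reaches from about 0.4 to 0.9 m from the base axis. Payload 5.5 kg.
Tool frame: the origin (TCP) lies midway between the tips of the shut fingers; the grasp point (between the pads) lies 19 mm behind it; z points along the fingers, y is the line along which they close (so a half turn about z gives the same grasp; the last joint's range is limited). The gripper opens to 85 mm and grips with 20 to 120 N. Pads are 22 mm wide; open, the fingers measure 114 mm over their backs; the gripper's body (76 mm by 85 mm) begins 54 mm behind the grasp point. The pads swing forward as they close: fully open they stand 13 mm farther back than shut.
Start: joints at [1.415, 0.501, -0.427, 1.55, 0.221, 1.138, -0.21], TCP at [0.264, -0.594, 0.231] pointing down, gripper open.
Joint ranges: [-2.88, 2.88], [-0.31, 2.03], [-1.54, 1.56], [0.2, 2.42], [-1.41, 4.55], [0.19, 2.02], [-2.57, 2.57]. Speed limits (rad/s): [2.57, 2.57, 3.14, 3.14, 3.14, 3.14, 3.14].

## Interface

Orientations are given as a unit quaternion [w, x, y, z].
In Python, from plant import robot gives the robot as it stands.
- The arm moves only by the tool send_rows, never from a script. Its argument "targets" is a list of rows, each a list of 4 numbers: the shift along the tool's x, y, z in m, then the turn about the tool's z in degrees. In form: [[tx, ty, tz, turn], ...]. A call has 1 to 12 rows; each row shifts and turns the commanded pose from where the row before left it, along the tool's axes as they then stand; what a row does not reach is not made up. A row lasts 1/10 s, in which the tool goes at most 50 mm and 8.59 degrees, less where a joint would pass 70% of its speed; a pose out of reach is approached as far as the arm can. A call is refused whole if a number of a shift passes 0.05 or a number of a turn 8.59, either way. A call with a gripper value outside its range is refused whole. "fingers" is the opening, from 0 (shut) to 1 (fully open), set as the call begins (left out, the last holds). The fingers move at their own pace and stop on an object; "newtons" is the grip in N (left out, the last holds). Time passes only in rows, so rows that do not move let the fingers close. It gives the time, the measured TCP pose, the force, the opening and the grip force at its end, in the units of the state.
- robot.get_state(): the state, without advancing time (a new reading comes with each control period).
- robot.snapshot(name): name is "scene" or "top"; returns the picture (480x640x3 uint8, red, green, blue); there is no depth.
- robot.get_calibration(name): a dict with "fov_y" (degrees; the focal length in pixels is half the picture's height over the tangent of half this angle, whatever the lens; pixels are square), "cx", "cy" (the principal point, pixels), "R" (3x3) and "t" (3): a world point X has camera coordinates R X + t. Camera axes: x right, y down, z forward; pixel columns grow to the right and rows downward; lengths in m; the calibration is good to about 2 mm. A picture is of the moment at which its call begins. get_calibration takes no time and is no camera call.
- robot.job_done(): hands the job in; it is judged then, once.
The state is a dict: "clock": time; "joints": joint angles; "qvel": joint speeds; "effort": joint torques, N m; "eef_pos": TCP position; "tool_rot": TCP orientation; "ft_force": force on the tool from outside, world axes, zero at the start; "moment": the same for the moment, N m; "width": finger opening in m; "grasp_force": force on a finger pad.
Only numpy, scipy, OpenCV 4.12 (cv2) and the standard library are available. Lean on these libraries where they do the work, as an engineer would, in place of code of your own. Each camera call takes 0.05 s, during which the arm holds its last target. There are 200 camera calls.

## Task

Clamp the brass bar in the bench fixture: with the back of a finger push the open strap round by its ear until it stops across the bar, and only then press the cam lever on it fully down so that the pad grips the bar. Leave the bar lying in its seat and the file and pots around it where they are, lift nothing, and finish clear of everything.

Things in the scene. Friction and masses are not known exactly. Their poses are not given: they have to be found in the camera images.
- fixture: Fixed swing-strap clamp on a hardwood block 200 x 120 x 18 mm. Origin on the table surface, under the middle of the bar's seat; z up. The block spans x -95..105 mm, y +-60 mm. The seat is a pair of 6 mm high steel fences that hold the bar along y at x = 0. The strap's vertical pivot is at x = -60, y = 0; a 10 mm stud, top at z = 57 mm, stands at x = 68, y = 0 and is where the strap's hooked end stops. All heights here are above the table.
- strap (a joint): Angle (rad) of the flat steel strap about its vertical pivot. 0 = home against its stop, lying along the fixture's +x across the bar; positive = swung open towards the fixture's +y (anticlockwise from above), up to 1.9. It turns level with light friction (about 1.3 N at the ear) and stays where it is left. Strap 28 mm wide, 12 mm thick, underside at z = 43, top at z = 55 mm, reaching 140 mm from the pivot; 11 mm clear above the bar.
- ear (a point): Middle of the outer face of the upright ear, a 26 mm wide, 5 mm thick plate standing from z = 43 to 73 mm beside the strap on its opening (+y) side, 100 mm out from the pivot and with its outer face 53 mm off the strap's centre line. Push here to swing the strap home. Its axes turn with the strap: x along the strap away from the pivot, y out of the ear's face, z up.
- lever (a joint): Angle (rad) the cam lever has been pressed. 0 = standing 46 degrees above level, pointing outwards along the strap; 0.80 = fully down, level along the strap (its stop). It needs about 5.5 N pressing down 40 mm from its hinge and stays where it is left. Hinge axis level, across the strap, 60 mm out from the strap's pivot at z = 69 mm. Lever 86 mm long from its hinge, 14 to 18 mm wide, 10 to 12 mm thick, black grip on the outer half.
- lever_tip (a point): Outer end of the cam lever, on its centre line, 86 mm from the lever's hinge.
- pad: Rubber-faced round pressure pad, 18 mm across, under the strap 60 mm out from its pivot. The lever drives it down: its face goes from z = 36 mm (lever up) to the bar's top at 32 mm and squeezes it. Origin 1 mm above its face.
- bar: Loose brass bar 100 mm long (its y), 20 mm wide, 14 mm high, lying in the seat. Origin at the centre of its underside, z = 18 mm above the table.
- file: Bystander: flat file with a wooden handle, 175 mm long, 22 mm high at most, lying across beyond the outer end of the fixture. Origin on the table, where blade and handle meet.
- tin: Bystander: small dark open tin, 84 mm across, 40 mm high. Origin at the centre of its underside.
- tealight: Bystander: flat aluminium tea-light, 38 mm across, 16 mm high. Origin at the centre of its underside.
- jar: Bystander: glass jar with lid, 56 mm across, 60 mm high. Origin at the centre of its underside.
Things that resemble listed ones, but are neither listed nor needed, are in the scene too. There is more than one size of the bar; the job needs the larger.

How it is judged:
By the outcome, as a careful person would: the job done as asked, in the order asked, and still so for the second after the job is handed in, with the robot touching nothing.
It also fails if it takes over 51 s, if anything falls off the work surface, if the arm or the gripper's body presses on something with over 40 N, if the wrist force passes 120 N, or if a joint passes its speed limit or range.

## Working session

There is one attempt and no reset: what is moved stays moved. The work goes in short steps, Python scripts to look and compute and a tool call to move; the robot and the scene stay as the last step left them, time stands still between calls to the robot, and variables do not carry over. Pictures are saved under pics/ and viewed, at most 10 in all, crops included, and the job is handed in when it is done.

Besides the shell and the picture viewer there is one more tool, called after "Request:" as name(argument=value, ...), one argument or row to a line, values as JSON. send_rows: Moves the arm, as the interface text tells. Its arguments: {"type":"object","properties":{"targets":{"type":"array","items":{"type":"array","items":{"type":"number"}}},"fingers":{"type":"number"},"newtons":{"type":"number"}},"required":["targets"]}

```bash
mkdir -p pics; python3 - <<'E'
from plant import robot
import cv2,json
s=robot.get_state(); print({k:s[k] for k in("clock","eef_pos","tool_rot","width","ft_force")})
for n in("scene","top"):
    cv2.imwrite(f"pics/{n}0.png",robot.snapshot(n)[:,:,::-1]); print(n,robot.get_calibration(n))
E
```

```text
{'clock': 0.0, 'eef_pos': array([ 0.26401911, -0.59319366,  0.23025569]), 'tool_rot': array([-9.70871530e-04,  9.78152239e-01,  2.07887539e-01, -1.61265756e-04]), 'width': 0.0856495230169958, 'ft_force': array([ 0.28296241, -0.25709697, -0.20448109])}
scene {'fov_y': 48.93440636756816, 'cx': 329.34999017971757, 'cy': 244.2916998492207, 'R': array([[-0.23177398,  0.97276743,  0.00208477],
       [ 0.50448286,  0.12203119, -0.85475461],
       [-0.83173185, -0.19705815, -0.51902815]]), 't': array([ 0.12176938, -0.21186882,  1.38548069])}
top {'fov_y': 44.83758290860303, 'cx': 322.53924344114597, 'cy': 241.32702032641896, 'R': array([[-0.02031655, -0.99974662,  0.00969246],
       [-0.99294647,  0.01904382, -0.11702415],
       [ 0.11680991, -0.01200162, -0.99308177]]), 't': array([0.02137043, 0.59839202, 0.84808131])}
```

View pics/scene0.png

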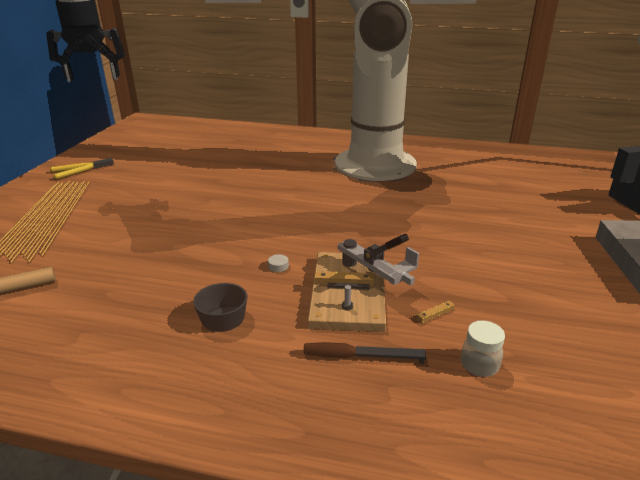

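View pics/top0.png

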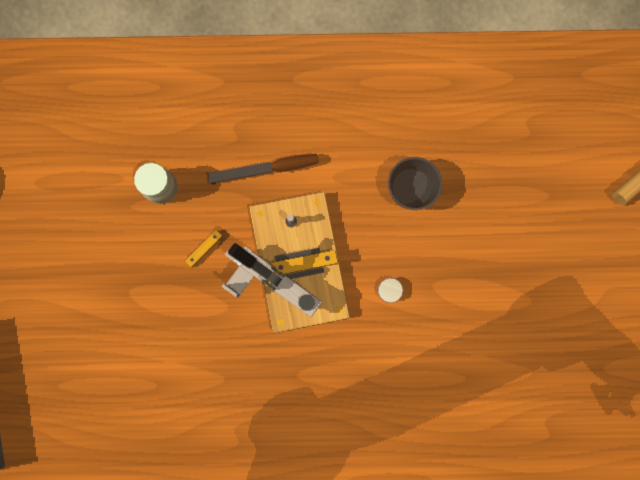

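The top view shows the block with corners near (248,206), (323,192), (350,317) and (272,332). The stud is at about (291,220) and the pivot at (307,301). The strap points up-left, with its ear near (235,288). I'll enlarge this area and measure.

```bash
cat > h.py <<'E'
import numpy as np
from plant import robot
def cal(n):
    c=robot.get_calibration(n); f=240/np.tan(np.radians(c["fov_y"])/2); return c,f,np.array(c["R"]),np.array(c["t"])
def ray(n,u,v,z):
    c,f,R,t=cal(n); d=R.T@np.array([(u-c["cx"])/f,(v-c["cy"])/f,1]); o=-R.T@t
    return o+d*(z-o[2])/d[2]
def proj(n,X):
    c,f,R,t=cal(n); p=R@np.array(X)+t; return np.array([c["cx"]+f*p[0]/p[2],c["cy"]+f*p[1]/p[2]])
E
python3 - <<'E'
import cv2
from h import *
im=cv2.imread("pics/top0.png")
cv2.imwrite("pics/topz.png",cv2.resize(im[180:340,170:370],None,fx=4,fy=4,interpolation=cv2.INTER_CUBIC)[:600])
im=cv2.imread("pics/scene0.png")
cv2.imwrite("pics/scz.png",cv2.resize(im[225:375,290:490],None,fx=4,fy=4,interpolation=cv2.INTER_CUBIC))
for u,v in((248,206),(323,192),(350,317),(272,332)): print(ray("top",u,v,.018).round(3))
E
```

```text
[0.658 0.124 0.018]
[0.678 0.007 0.018]
[ 0.484 -0.03   0.018]
[0.464 0.089 0.018]
```

View pics/topz.png

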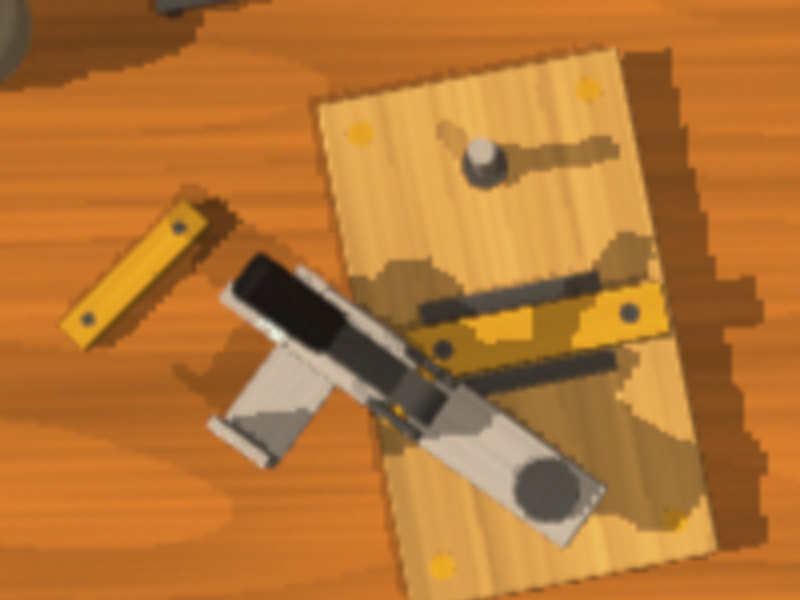

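View pics/scz.png

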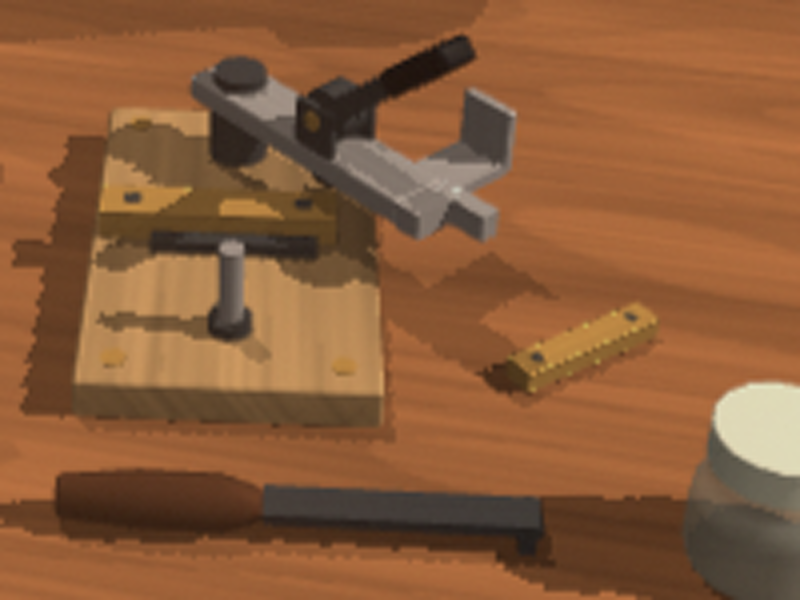

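The enlarged views show the strap swung open, with the lever up over it. The ear plate in the top view runs from crop (208,420) to (272,465), i.e. px (222,285) to (238,296). The larger bar is in its seat. The file lies beyond the stud, and the jar is at its far +y end.

```bash
python3 - <<'E'
from h import *
P=lambda u,v,z: ray("top",170+u/4,180+v/4,z)
A,B,C,D=[P(*q,.018) for q in((318,103),(617,48),(717,550),(412,603))]
ex=(B-C)+(A-D); yaw=np.arctan2(ex[1],ex[0]); print("yaw",np.degrees(yaw),np.linalg.norm(B-C),np.linalg.norm(A-B))
c,s=np.cos(yaw),np.sin(yaw);F=np.array([[c,-s],[s,c]])
o=(A+B+C+D)[:2]/4-F@[.005,0]; print("o",o)
loc=lambda X:(F.T@(X[:2]-o)).round(4)
print("stud",loc(P(481,152,.057)),"pivot",loc(P(547,490,.058)))
piv=o+F@[-.06,0]
e1,e2=P(208,420,.073),P(272,466,.073);print("ear",e1,e2,np.linalg.norm(e1-e2))
tip=P(262,265,.131);print("tip",tip)
e=(e1+e2)[:2]/2-piv; a=np.arctan2(e[1],e[0])-yaw-np.arctan2(53,100); print("r ear",np.linalg.norm(e),"theta",a)
# strap sides: right edge (600,487)->(300,268)
s1,s2=P(603,488,.055),P(300,268,.055);d=s1-s2;print("strap dir theta",np.arctan2(-d[1],-d[0])-yaw)
t=tip[:2]-piv;print("tip th",np.arctan2(t[1],t[0])-yaw,np.linalg.norm(t),"exp",.06+.086*np.cos(.80))
print("piv",piv)
for n,(u,v),z in(("jar",(153,180),.06),("tin",(415,183),.04),("tea",(390,290),.016),("fileE",(210,179),.01),("fileH",(317,159),.02),("bar2",(205,248),.01)): print(n,ray("top",u,v,z).round(3))
# check with scene camera
for th in(a,):
    R=lambda q:np.array([[np.cos(q),-np.sin(q)],[np.sin(q),np.cos(q)]])
    w=piv+R(yaw+th)@[.1,.053]; print("ear",w,"scene px pred",proj("scene",[*w,.073]), "cf crop (490,100)->(412,250)")
E
```

```text
yaw 10.020905197580543 0.19822769762327944 0.11845157297235186
o [0.56641019 0.0454662 ]
stud [0.0665 0.    ] pivot [-0.0608 -0.0002]
ear [0.5338147  0.15576581 0.073     ] [0.51689291 0.13286152 0.073     ] 0.028477248885416476
tip [0.58297632 0.12821103 0.131     ]
r ear 0.11076491724866434 theta 0.7450510284999601
strap dir theta 0.7503127398008865
tip th 0.713984464434814 0.1200272399370309 exp 0.11991677700385622
piv [0.50732553 0.03502575]
jar [0.693 0.26  0.06 ]
tin [ 0.685 -0.134  0.04 ]
tea [ 0.524 -0.093  0.016]
fileE [0.704 0.185 0.01 ]
fileH [0.731 0.015 0.02 ]
bar2 [0.595 0.192 0.01 ]
ear [0.52574638 0.14669344] scene px pred [414.78095717 249.5966903 ] cf crop (490,100)->(412,250)
```

Request:
send_rows(
  targets=[
    [0.034,-0.026,0,0],
    [0.034,-0.026,0,0],
    [0.034,-0.026,0,0],
    [0.034,-0.026,0,0],
    [0.034,-0.026,0,0],
    [0.034,-0.026,0,0],
    [0.034,-0.026,0,0],
    [0.034,-0.026,0,0],
    [0.034,-0.026,0,0],
    [0.034,-0.026,0,0],
  ],
  fingers=0,
  newtons=40,
)

```text
clock: 1.1
eef_pos: [0.4695, -0.2164, 0.2311]
tool_rot: [-0.0, 0.978, 0.208, -0.0]
ft_force: [0.6, -0.1, 0.2]
width: -0.0001
grasp_force: 0.0
```

Request:
send_rows(
  targets=[
    [0.018,-0.034,0,0],
    [0.018,-0.034,0,0],
    [0.018,-0.034,0,0],
    [0.018,-0.034,0,0],
    [0.018,-0.034,0,0],
    [0.018,-0.034,0,0],
    [0.018,-0.034,0,0],
    [0.018,-0.034,0,0],
    [0.018,-0.034,0,0],
    [0.018,-0.034,0,0],
    [0,0,0,0],
  ],
)

```text
clock: 2.2
eef_pos: [0.4943, 0.1726, 0.2317]
tool_rot: [-0.002, 0.977, 0.212, 0.001]
ft_force: [-0.8, -0.6, -0.8]
width: 0.0
grasp_force: 0.0
```

Request:
send_rows(
  targets=[
    [0,0,0,-7.2],
    [0,0,0,-7.2],
    [0,0,0,-7.2],
    [0,0,0,-7.2],
    [0,0,0,0],
    [0,0,0,0],
  ],
)

```text
clock: 2.8
eef_pos: [0.4953, 0.1651, 0.231]
tool_rot: [-0.0, 0.897, 0.443, -0.0]
ft_force: [-1.0, -0.0, -0.8]
width: 0.0
grasp_force: 0.0
```

```bash
cat > st.py <<'E'
from h import *
s=robot.get_state();p=np.array(s["eef_pos"]);q=s["tool_rot"]
piv=np.array([.5073,.0350]);y=np.radians(10.0)
a=2*np.arctan2(q[2],q[1]) # tool x world angle
print("t",s["clock"],"p",p.round(4),"toolx",np.degrees(a).round(2),"F",s["ft_force"].round(2),"w",round(s["width"],4))
T=np.array([[np.cos(a),np.sin(a)],[np.sin(a),-np.cos(a)]]) # rows tool x, tool y
print("TCP from pivot in tool axes",(T@(p[:2]-piv)).round(4), "strap-home deg",round(np.degrees(a)-10,2))
E
python3 st.py
```

```text
t 2.8 p [0.4953 0.1651 0.231 ] toolx 52.56 F [-0.98 -0.02 -0.81] w 0.0
TCP from pivot in tool axes [ 0.0961 -0.0886] strap-home deg 42.56
```

Request:
send_rows(
  targets=[
    [0.001,0,0.035,0],
    [0.001,0,0.035,0],
    [0.001,0,0.035,0],
    [0.001,0,0.035,0],
    [0,0,0.034,0],
    [0,0,0,0],
    [0,0,0,0],
  ],
)

```text
clock: 3.5
eef_pos: [0.4975, 0.1691, 0.0575]
tool_rot: [-0.0, 0.896, 0.444, -0.001]
ft_force: [-0.0, 0.4, 0.4]
width: -0.0001
grasp_force: 0.0
```

```bash
python3 st.py; python3 - <<'E'
import cv2
from h import *
a=robot.snapshot("scene")[200:350,290:490,::-1];b=robot.snapshot("top")[180:330,170:370,::-1]
cv2.imwrite("pics/c1.png",cv2.resize(np.hstack([a,b]),(800,300)))
E
```

```text
t 3.5 p [0.4975 0.1691 0.0575] toolx 52.74 F [-0.01  0.35  0.41] w -0.0001
TCP from pivot in tool axes [ 0.1008 -0.089 ] strap-home deg 42.74
```

View pics/c1.png

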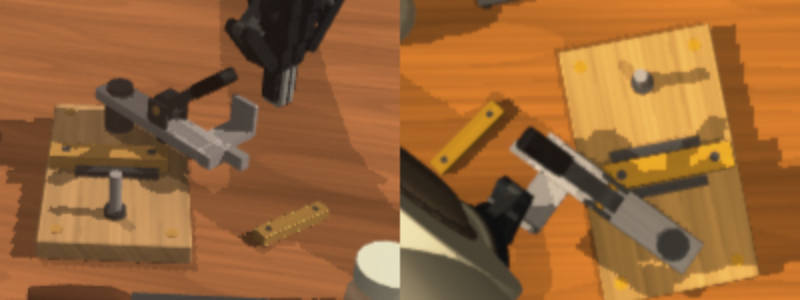

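The shut fingers stand just outside the ear, at the ear's height, with a small gap (left half about (280,85) against the ear at (245,115)). Next I close the gap and sweep.

Request:
send_rows(
  targets=[
    [0,0.007,0,0],
    [0,0.007,0,0],
    [0,0.005,0,0],
    [0,0.002,0,0],
    [0.0025,0.0035,0,2],
    [0.0025,0.0035,0,2],
    [0.0025,0.0035,0,2],
    [0.0025,0.0035,0,2],
    [0,0,0,0],
  ],
)

```text
clock: 4.5
eef_pos: [0.5325, 0.155, 0.0573]
tool_rot: [0.0, 0.925, 0.38, 0.0]
ft_force: [0.4, 0.1, 0.5]
width: -0.0002
grasp_force: 0.0
```

```bash
python3 st.py
```

```text
t 4.5 p [0.5325 0.155  0.0573] toolx 44.7 F [0.37 0.09 0.53] w -0.0002
TCP from pivot in tool axes [ 0.1023 -0.0675] strap-home deg 34.7
```

Request:
send_rows(
  targets=[
    [0.0031,0.005,0,2.8],
    [0.0031,0.005,0,2.8],
    [0.0031,0.005,0,2.8],
    [0.0031,0.005,0,2.8],
    [0.0031,0.005,0,2.8],
    [0.0031,0.005,0,2.8],
    [0.0031,0.005,0,2.8],
    [0.0031,0.005,0,2.8],
    [0.0031,0.005,0,2.8],
    [0.0031,0.005,0,2.8],
    [0,0,0,0],
  ],
)

```text
clock: 5.6
eef_pos: [0.5851, 0.1295, 0.0575]
tool_rot: [-0.0, 0.989, 0.146, 0.001]
ft_force: [-0.8, 0.1, -1.0]
width: 0.0001
grasp_force: 0.0
```

```bash
python3 st.py; python3 - <<'E'
import cv2
from h import *
a=robot.snapshot("scene")[200:350,290:490,::-1];b=robot.snapshot("top")[180:330,170:370,::-1]
cv2.imwrite("pics/c2.png",cv2.resize(np.hstack([a,b]),(800,300)))
E
```

```text
t 5.6 p [0.5851 0.1295 0.0575] toolx 16.75 F [-0.81  0.13 -1.04] w 0.0001
TCP from pivot in tool axes [ 0.1017 -0.068 ] strap-home deg 6.75
```

View pics/c2.png

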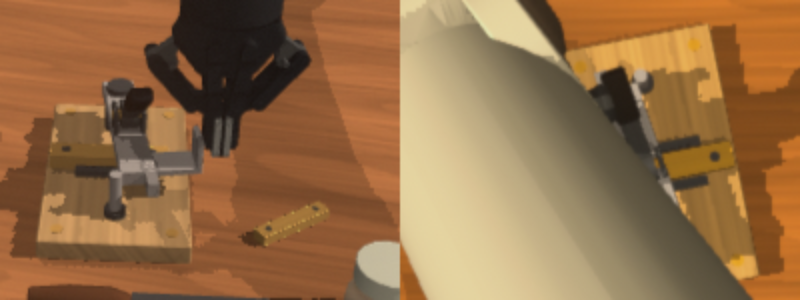

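The strap is nearly home, hook end close to the stud in the left half at (120,175), with the finger against the ear. I go on in small steps.

Request:
send_rows(
  targets=[
    [0.0017,0.0027,0,1.5],
    [0.0017,0.0027,0,1.5],
    [0.0017,0.0027,0,1.5],
    [0.0017,0.0027,0,1.5],
    [0.0005,0.001,0,0.5],
    [0,0,0,0],
    [0,0,0,0],
  ],
)

```text
clock: 6.4
eef_pos: [0.594, 0.1193, 0.0574]
tool_rot: [0.0, 0.996, 0.09, -0.0]
ft_force: [0.5, -0.4, -0.1]
width: -0.0
grasp_force: 0.0
```

```bash
python3 st.py
```

```text
t 6.4 p [0.594  0.1193 0.0574] toolx 10.29 F [ 0.46 -0.44 -0.1 ] w -0.0
TCP from pivot in tool axes [ 0.1004 -0.0674] strap-home deg 0.29
```

Request:
send_rows(
  targets=[
    [0,0.001,0,0],
    [0,0.001,0,0],
    [0,0.001,0,0],
    [0,0,0,0],
  ],
)

```text
clock: 6.8
eef_pos: [0.595, 0.117, 0.0575]
tool_rot: [-0.0, 0.996, 0.09, 0.0]
ft_force: [2.0, 2.6, -0.9]
width: -0.0
grasp_force: 0.9
```

Request:
send_rows(
  targets=[
    [0,0.001,0,0],
    [0,0.001,0,0],
    [0,0,0,0],
  ],
)

```text
clock: 7.1
eef_pos: [0.595, 0.1165, 0.0576]
tool_rot: [-0.001, 0.996, 0.09, 0.0]
ft_force: [0.3, 6.0, -0.0]
width: 0.0001
grasp_force: 2.4
```

Request:
send_rows(
  targets=[
    [0,0.001,0,0],
    [0,0.001,0,0],
    [0,0,0,0],
    [0,0,0,0],
  ],
)

```text
clock: 7.5
eef_pos: [0.595, 0.1164, 0.0576]
tool_rot: [-0.002, 0.996, 0.091, 0.0]
ft_force: [0.4, 8.0, -0.5]
width: -0.0001
grasp_force: 4.0
```

```bash
python3 st.py
```

```text
t 7.5 p [0.595  0.1164 0.0576] toolx 10.44 F [ 0.39  7.96 -0.45] w -0.0001
TCP from pivot in tool axes [ 0.101  -0.0642] strap-home deg 0.44
```

It's on the stop: the force rises with no further motion. I back off, rise and check.

Request:
send_rows(
  targets=[
    [0,-0.008,0,0],
    [0,-0.012,0,0],
    [0,-0.012,0,0],
    [0,0,-0.03,0],
    [0,0,-0.04,0],
    [0,0,-0.04,0],
    [0,0,-0.03,0],
    [0,0,0,0],
    [0,0,0,0],
  ],
)

```text
clock: 8.4
eef_pos: [0.5896, 0.1447, 0.198]
tool_rot: [0.0, 0.996, 0.09, 0.001]
ft_force: [-0.7, 0.2, -1.4]
width: 0.0
grasp_force: 0.0
```

```bash
python3 st.py; python3 - <<'E'
import cv2
from h import *
a=robot.snapshot("scene")[200:350,290:490,::-1];b=robot.snapshot("top")[180:330,170:370,::-1]
cv2.imwrite("pics/c3.png",cv2.resize(np.hstack([a,b]),(800,300)))
E
```

```text
t 8.4 p [0.5896 0.1447 0.198 ] toolx 10.32 F [-0.71  0.18 -1.42] w 0.0
TCP from pivot in tool axes [ 0.1006 -0.0932] strap-home deg 0.32
```

View pics/c3.png

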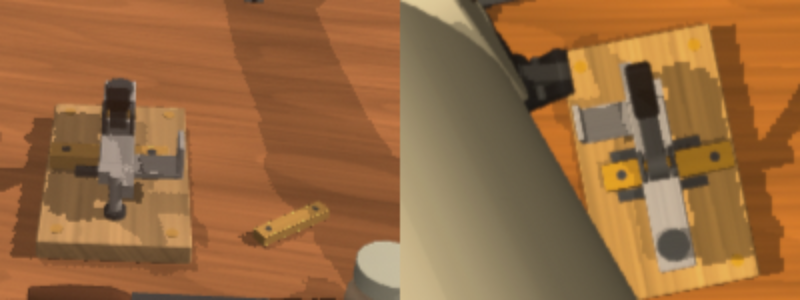

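The strap lies along the fixture across the bar, hook at the stud, in both halves. Next, the lever.

Request:
send_rows(
  targets=[
    [0.0025,0.031,0,0],
    [0.0025,0.031,0,0],
    [0,0.031,0,0],
    [0,0,0.025,0],
    [0,0,0.025,0],
    [0,0,0,0],
    [0,0,0,0],
  ],
)

```text
clock: 9.2
eef_pos: [0.61, 0.0541, 0.1461]
tool_rot: [-0.0, 0.996, 0.09, -0.002]
ft_force: [0.7, 0.6, 0.8]
width: -0.0001
grasp_force: 0.0
```

```bash
python3 st.py
```

```text
t 9.2 p [0.61   0.0541 0.1461] toolx 10.33 F [0.71 0.61 0.8 ] w -0.0001
TCP from pivot in tool axes [ 0.1045 -0.0003] strap-home deg 0.33
```

Request:
send_rows(
  targets=[
    [0,0,0.008,0],
    [0,0,0.006,0],
    [0,0,0.006,0],
    [0,0,0.006,0],
    [0,0,0.006,0],
    [0,0,0.006,0],
    [0,0,0,0],
  ],
)

```text
clock: 9.9
eef_pos: [0.6106, 0.0536, 0.1085]
tool_rot: [-0.0, 0.996, 0.09, -0.001]
ft_force: [0.0, 0.2, 0.5]
width: 0.0001
grasp_force: 0.0
```

Request:
send_rows(
  targets=[
    [0,0,0.005,0],
    [0,0,0.005,0],
    [0,0,0.005,0],
    [0,0,0.005,0],
    [0,0,0.004,0],
    [0,0,0,0],
  ],
)

```text
clock: 10.5
eef_pos: [0.6107, 0.0537, 0.0846]
tool_rot: [-0.0, 0.996, 0.09, -0.0]
ft_force: [0.5, -0.0, 1.4]
width: -0.0
grasp_force: 0.5
```

Request:
send_rows(
  targets=[
    [0,0,0.003,0],
    [0,0,0.003,0],
    [0,0,0.002,0],
  ],
)

```text
clock: 10.8
eef_pos: [0.6121, 0.0539, 0.0779]
tool_rot: [-0.0, 0.996, 0.09, 0.001]
ft_force: [1.9, 0.6, 7.5]
width: -0.0001
grasp_force: 4.0
```

Request:
send_rows(
  targets=[
    [0,0,0.002,0],
    [0,0,0.002,0],
    [0,0,0.001,0],
    [0,0,0,0],
  ],
)

```text
clock: 11.2
eef_pos: [0.6126, 0.054, 0.0749]
tool_rot: [0.0, 0.996, 0.09, 0.002]
ft_force: [-1.6, -0.9, 17.3]
width: -0.0003
grasp_force: 9.3
```

```bash
python3 st.py; python3 - <<'E'
import cv2
from h import *
a=robot.snapshot("scene")[200:350,290:490,::-1];b=robot.snapshot("top")[180:330,170:370,::-1]
cv2.imwrite("pics/c4.png",cv2.resize(np.hstack([a,b]),(800,300)))
E
```

```text
t 11.2 p [0.6126 0.054  0.0749] toolx 10.3 F [-1.6  -0.86 17.31] w -0.0003
TCP from pivot in tool axes [1.07e-01 1.00e-04] strap-home deg 0.3
```

View pics/c4.png

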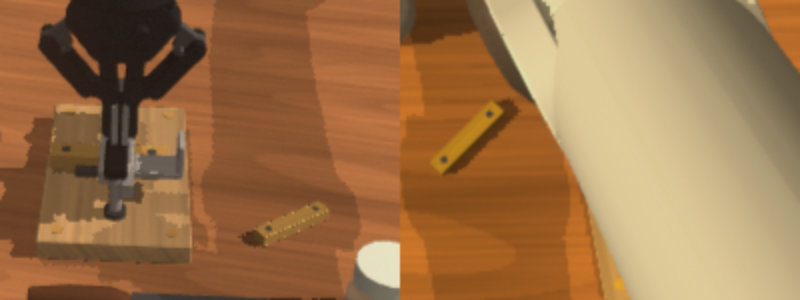

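The lever lies level under the finger, with the tip at 75 mm as expected. I press a little more to confirm the stop.

Request:
send_rows(
  targets=[
    [0,0,0.002,0],
    [0,0,0.002,0],
    [0,0,0.001,0],
    [0,0,0,0],
    [0,0,0,0],
  ],
)

```text
clock: 11.8
eef_pos: [0.6128, 0.0541, 0.0741]
tool_rot: [0.001, 0.996, 0.09, 0.002]
ft_force: [-13.8, -2.4, 48.8]
width: 0.0
grasp_force: 24.4
```

Request:
send_rows(
  targets=[
    [0,0,-0.006,0],
    [0,0,-0.01,0],
    [0,0,-0.03,0],
    [0,0,-0.04,0],
    [0,0,-0.04,0],
    [0,0,-0.04,0],
    [0,0.04,0,0],
    [0,0.04,0,0],
    [0,0.04,0,0],
    [0,0.04,0,0],
    [0,0.04,0,0],
    [0,0.04,0,0],
  ],
)

```text
clock: 13.0
eef_pos: [0.6527, -0.184, 0.2318]
tool_rot: [-0.001, 0.996, 0.09, -0.002]
ft_force: [0.3, 0.8, -0.3]
width: -0.0002
grasp_force: 0.0
```

Request:
send_rows(
  targets=[
    [0,0.04,0,0],
    [0,0.04,0,0],
    [0,0.03,0,0],
    [0,0,0,0],
    [0,0,0,0],
  ],
)

```text
clock: 13.5
eef_pos: [0.6722, -0.2913, 0.2313]
tool_rot: [-0.001, 0.996, 0.089, -0.002]
ft_force: [0.0, 0.2, -0.4]
width: -0.0002
grasp_force: 0.0
```

```bash
python3 st.py; python3 - <<'E'
import cv2
from h import *
A=robot.snapshot("scene");B=robot.snapshot("top")
a=A[200:400,280:500,::-1];b=B[140:340,130:350,::-1]
cv2.imwrite("pics/c5.png",cv2.resize(np.hstack([a,b]),(800,364),interpolation=cv2.INTER_CUBIC))
piv=np.array([.5073,.0350]);u=np.array([np.cos(.175),np.sin(.175)])
print("lever tip pred", [proj(n,[*(piv+.146*u),.069]).round(1) for n in("scene","top")])
E
```

```text
t 13.5 p [ 0.6722 -0.2913  0.2313] toolx 10.18 F [ 0.04  0.21 -0.36] w -0.0002
TCP from pivot in tool axes [0.1046 0.3503] strap-home deg 0.18
lever tip pred [array([349.1, 287.3]), array([287.4, 203.9])]
```

View pics/c5.png

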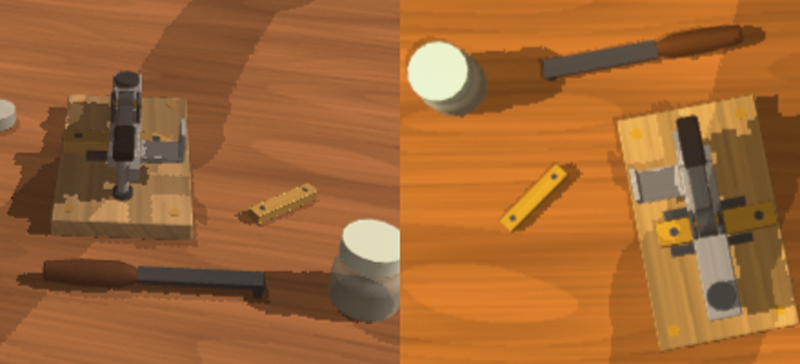

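Strap home, lever level: its tip shows at scene (348,287) and top (288,204), against a prediction of (349,287) and (287,204). The bar is in its seat and the bystanders haven't moved.

```bash
python3 -c "
from plant import robot
print(robot.job_done())"
```

```text
the job is handed in; nothing more can be done
None
```

The bar is clamped: I pushed the strap home against its stop, then pressed the cam lever fully down, with the bar still in its seat. In the last pictures the bystanders in view had not moved (the tin was out of view). The arm finished clear, and I handed the job in at about 13.6 s.

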